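Set a carved moulding square in the sticking board and clamp it

TASK

Push the carved limewood moulding against the dark fence of the sticking board so that it lies flat against it along its whole length, then slide it along the fence, past the cam clamp, until its end butts against the end stop. Keeping it flush with fence and stop, swing the cam's red knob round until the cam just grips the moulding snugly, and leave it gripped. The wood is soft: push gently, do not force the cam, and leave the mallet and gouges where they lie.

Things in the scene. Friction and masses are not known exactly. Their poses are not given: they have to be found in the camera images.
- board: Sticking board: fixed grey-faced board 210 x 570 mm, 18 mm thick. Origin: centre of its underside; x across it to the fence, y along it to the end stop, z up. Dark fence along the whole far edge: inner face x = +78 mm, 24 mm thick, 28 mm high above the board's top. Dark end stop: inner face y = +260 mm, 22 mm thick, spans x = 21 to 77 mm, 20 mm high above the board's top.
- corner (a point): Inside corner on the board's top face where the inner faces of fence and stop meet (board x +78, y +260, z +18 mm). Axes as the board.
- strip: Carved limewood moulding, loose, flat on the board off fence and stop: 40 mm wide (x), 320 mm long (y), 29 mm high, carved eggs on top; sides and ends are plain upright faces over the lower 22 mm. 0.15 to 0.27 kg; 1 to 3 N slides it. Origin: centre of its underside, x to the fence, y to the stop. It bruises if the fingers press it with over 25 N or the cam with over 40 N.
- strip_left (a point): Lower corner of the moulding on its fence side, at the stop end: strip x +20, y +160, z 0 mm.
- strip_right (a point): Lower corner of the moulding on its fence side, at the other end: strip x +20, y -160, z 0 mm.
- cam_mount: Fixed steel plate of the cam clamp, 4 mm thick, on the board's top near the stop, on the side of the moulding away from the fence; screwed down a few mm differently each time. Origin: its underside, on the cam's vertical pivot; axes as the board. The seated moulding passes the open cam with 4 to 8 mm to spare.
- cam_pivot (a point): Pivot of the cam, at the cam's top, 23 mm above the board's top. The cam is a black disc some 44 mm across set off-centre on the pivot, 6 to 23 mm above the board's top: turning it brings its edge towards the fence. Where it meets the seated moulding differs each time, somewhere from 1.4 to 2.2 rad, and has to be felt.
- cam (a joint): Turn of the cam, rad: 0 to 0.2 (open) at the start, at most 2.6; grows counter-clockwise seen from above and stays where left. Pushing the knob takes 2 to 3 N while it turns free (less at a standstill) and about 0.2 N more per newton of pressure on the moulding, rising fast once the cam bites (about 0.1 rad from touch to snug). Snug is 10 to 25 N on the moulding: 4.5 to 7 N at the knob.
- cam_knob (a point): Top centre of the upright red knob on the cam's steel lever: cylinder, 16 mm diameter, 30 mm high, its top 80 mm above the bench, 90 mm from the pivot. The lever bar under it is 14 mm wide, from 24 to 32 mm above the board's top. At joint 0 the lever points 130 degrees counter-clockwise from the board's +x axis; it turns with the joint.
- mallet: Carver's wooden mallet lying on the bench to the left of the board: head 75 x 115 x 58 mm with the handle, 160 mm long, to its -x. Origin under the head's centre.
- gouge_dark: Carving gouge with a dark handle lying on the bench beyond the fence, 225 mm long, 22 mm thick, blade to its +x. Origin under its ferrule.
- gouge_light: Carving gouge with a lighter handle lying on the bench beyond the fence, same size and origin.

How it is judged:
On the way, in this order (a step that is already met when the one before it is completed fails the run):
1. the moulding lies flush against the fence along its whole length (x of each of strip_left, strip_right in the frame of corner above -0.002 m and z of strip_left in the frame of corner below 0.003 m), for 0.2 s.
2. the moulding, flush against the fence, butts against the end stop (x of each of strip_left, strip_right in the frame of corner above -0.002 m and y of strip_left in the frame of corner above -0.002 m), for 0.2 s.
At the end, for the whole second after the job is handed in: The moulding lies flat on the board, both ends of its far side within 2 mm of the fence and its left end within 2 mm of the stop, at rest, and the released cam presses it with at least 7 N (and never with more than 40 N) (all of step 2 and z of each of strip_left, strip_right in the frame of corner below 0.003 m and contact force between cam_mount and strip above 7 N and linear speed of strip below 0.01 m/s and velocity of joint cam between -0.05 and 0.05 rad/s); the robot touches nothing.
It fails at once if the fingers press the soft moulding with more than 25 N (contact force between the fingers and strip above 25 N).
It fails at once if the cam is forced: it presses the moulding with more than 40 N (contact force between cam_mount and strip above 40 N).
It fails at once if the mallet or a gouge is disturbed (distance of any of mallet, gouge_dark, gouge_light from where it was at the start of the episode above 0.015 m).
It also fails if it takes over 72 s, if anything falls off the work surface, if the arm or the gripper's body presses on something with over 40 N, if the wrist force passes 120 N, or if a joint passes its speed limit or range.

ROBOT

A 6-joint arm with a two-finger parallel gripper is mounted at the origin on the work surface. World frame = base frame: x ahead of the robot, y to its left, z up, the work surface at z = 0. Lengths are in m, angles in rad, forces in N, time in s.
With the tool pointing down it reaches from about 0.35 to 0.875 m from the base axis. Payload 4.2 kg.
Tool frame: the origin (TCP) lies on the front face of the gripper's body, between the roots of the fingers; the fingertips stand 73 mm ahead of it and the grasp point (between the pads) lies 54 mm ahead of it; z points along the fingers, y is the line along which they close (so a half turn about z gives the same grasp; the last joint's range is limited). The gripper opens to 85 mm and grips with 20 to 120 N. Pads are 22 mm wide; open, the fingers measure 114 mm over their backs; the gripper's body (76 mm by 85 mm) begins 54 mm behind the grasp point. The pads swing forward as they close: fully open they stand 13 mm farther back than shut.
Start: joints at [-0.978, 0.385, 0.008, 0, -1.194, -0.259], TCP at [0.205, -0.59, 0.304] pointing down, gripper open.
Joint ranges: [-3.14, 3.14], [-1.21, 2.06], [-1.07, 1.41], [-3.16, 2.05], [-2.99, -0.16], [-3.1, 3.1]. Speed limits (rad/s): [2.79, 2.79, 3.14, 3.14, 3.14, 3.14].

INTERFACE

Orientations are given as a 3x3 rotation matrix whose columns are the frame's x, y, z axes.
In Python, from rig import env, capture, cut_out gives the robot as it stands.
- The arm moves only by the shell command python3 -m pendant 'ROWS' [FORCE]. ROWS is JSON, a list of rows, each a list of 7 numbers: the shift along the tool's x, y, z in cm, then the turn, a rotation vector about the tool's x, y, z in degrees, then the finger opening in cm, from 0 to 8.54. In form: [[tx, ty, tz, rx, ry, rz, gripper], ...]. A call has 1 to 12 rows; each row shifts and turns the commanded pose from where the row before left it, along the tool's axes as they then stand; what a row does not reach is not made up. A row lasts 1/10 s, in which the tool goes at most 50 mm and 8.59 degrees, less where a joint would pass 70% of its speed; a pose out of reach is approached as far as the arm can. A call is refused whole if a number of a shift passes 5 or a number of a turn 8.59, either way. A call with a gripper value outside its range is refused whole. The fingers move at their own pace and stop on an object; FORCE is the grip in N (left out, the last holds). Time passes only in rows, so rows that do not move let the fingers close. It gives the time, the measured TCP pose, the force, the opening and the grip force at its end, in the units of the state.
- env.get_obs(): the state, without advancing time (a new reading comes with each control period).
- capture(name): name is "scene" or "top" or "wrist"; returns a dict with "frame" (420x560x3 uint8, red, green, blue), "fovy" (degrees; the focal length in pixels is half the picture's height over the tangent of half this angle, whatever the lens; pixels are square), "cx", "cy" (the principal point, pixels), "distortion" ([k1, k2, p1, p2, k3] as OpenCV has them; the pictures are not rectified), "R" (3x3) and "t" (3): a world point X has camera coordinates R X + t; the wrist camera has in their place "tool_from_camera" (4x4, takes a point from camera to tool coordinates, whose origin is the TCP and whose axes are the flange's). Camera axes: x right, y down, z forward; pixel columns grow to the right and rows downward; lengths in m; the calibration is good to about 2 mm. A picture is of the moment at which its call begins: read the wrist's pose just before it. There is no depth.
- env.sign_off(): hands the job in; it is judged then, once.
Trained networks look in a picture, given as the dict that the camera call returned (one of the last four; its "shot" number tells which), for a name from the list of things; names that differ only in an ending like _2 or _b are one class to them, and where a whole thing is asked for, a point or a joint stands for the part that bears it (a point fixed in the world has none). Each returns a list of dicts, best first, with "confidence" (0 to 1); they miss things now and then, are a little off and sometimes report something else, mostly with a low value. They report only what shows in the picture. A call takes as long as a camera call.
- cut_out(picture, name): "mask" (420x560 bool, what is visible of it) and "box" ([left, top, width, height] in pixels, round what is visible of it).
The state is a dict: "time_s": time; "q": joint angles; "qd": joint speeds; "effort": joint torques, N m; "ee_pos": TCP position; "tool_rot": TCP orientation; "wrist_force": force on the tool from outside, world axes, zero at the start; "wrist_torque": the same for the moment, N m; "gripper_width": opening from 0.0 (shut) to 1.0 (fully open); "finger_force": force on a finger pad.
Only numpy, scipy, OpenCV 4.12 (cv2) and the standard library are available. Lean on these libraries where they do the work, as an engineer would, in place of code of your own. Each camera call takes 0.05 s, during which the arm holds its last target. There are 200 camera calls.

## Working session

There is one attempt and no reset: what is moved stays moved. The work goes in short steps, Python scripts to look and compute and a shell command to move; the robot and the scene stay as the last step left them, time stands still between calls to the robot, and variables do not carry over. Pictures are saved under pics/ and viewed, at most 10 in all, crops included, and the job is handed in when it is done.

```bash
ls; mkdir -p pics; python3 - <<'E'
from rig import env,capture,cut_out
import cv2,numpy as np
o=env.get_obs();print(o['time_s'],o['ee_pos'],o['tool_rot'],o['q'],o['wrist_force'])
for n in ['top','scene']:
    p=capture(n);cv2.imwrite(f'pics/{n}0.png',p['frame'][:,:,::-1])
    print(n,p['fovy'],p['cx'],p['cy'],p['distortion'],p['R'],p['t'])
    for k in ['board','strip','cam_mount','cam_knob','mallet','gouge_dark','gouge_light']:
        for d in cut_out(p,k)[:2]: print(k,d['confidence'],d['box'])
E
```

```text
pics
0.0 [ 0.2046605  -0.59008549  0.30280537] [[-9.44849812e-01 -3.27502777e-01 -8.74073282e-04]
 [-3.27503908e-01  9.44847583e-01  2.05792455e-03]
 [ 1.51890021e-04  2.23069204e-03 -9.99997500e-01]] [-9.78371293e-01  3.85578259e-01  6.60197845e-03 -4.55954325e-04
 -1.19401538e+00 -2.58596400e-01] [-0.01457856 -0.24811111 -0.33886794]
top 44.81841350435046 284.32532957529935 214.5909282303488 [-0.05907587  0.          0.          0.          0.        ] [[ 0.00147771 -0.99984796  0.01737444]
 [-0.9877543  -0.00417    -0.15596169]
 [ 0.15601042 -0.01693121 -0.98761029]] [0.103791   0.6335417  1.30295136]
board 0.72 [303.1, 245.6, 122.6, 32.0]
board 0.64 [234.9, 215.3, 217.1, 86.2]
strip 0.73 [302.5, 249.8, 119.2, 27.9]
cam_mount 0.88 [233.7, 242.4, 37.3, 32.9]
cam_knob 0.69 [233.3, 244.0, 37.6, 31.7]
mallet 0.7 [108.6, 231.2, 50.9, 96.7]
gouge_dark 0.91 [272.1, 131.1, 7.2, 82.6]
gouge_dark 0.74 [235.9, 242.4, 38.4, 32.7]
gouge_light 0.63 [375.9, 137.8, 16.9, 73.7]
scene 57.731955691064705 283.97392781466726 216.54841048138604 [0.028134 0.       0.       0.       0.      ] [[-0.29851258  0.95435898 -0.00944299]
 [ 0.71107081  0.21579349 -0.66918717]
 [-0.63660705 -0.20647543 -0.74303389]] [ 0.08336685 -0.40667088  1.50929803]
board 0.57 [147.3, 158.2, 197.8, 91.2]
strip 0.88 [178.5, 176.4, 102.1, 27.2]
cam_mount 0.56 [299.2, 194.8, 42.2, 24.1]
cam_knob 0.53 [300.8, 197.6, 40.3, 21.1]
cam_knob 0.5 [144.3, 159.0, 197.1, 92.1]
mallet 0.92 [409.5, 188.5, 52.0, 74.8]
mallet 0.25 [260.8, 242.6, 33.9, 70.1]
gouge_dark 0.81 [262.2, 242.3, 32.8, 68.7]
gouge_light 0.86 [148.8, 219.9, 37.6, 64.9]
```

```bash
python3 - <<'E'
import cv2
a=cv2.imread('pics/top0.png')[120:345,100:470];cv2.imwrite('pics/topc.png',cv2.resize(a,(740,450),interpolation=cv2.INTER_CUBIC))
E
```

```text
(no output)
```

View pics/topc.png

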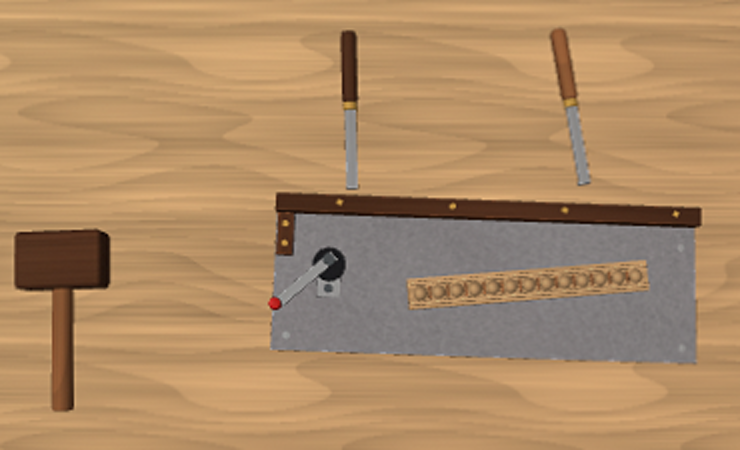

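```bash
cat > h.py <<'E'
import numpy as np,cv2
from scipy.optimize import least_squares
def KD(p):
    f=210/np.tan(np.radians(p['fovy'])/2)
    return np.array([[f,0,p['cx']],[0,f,p['cy']],[0,0,1.]]),np.array(p['distortion'],float)
def RT(p,o=None):
    if 'R' in p: return np.array(p['R']),np.array(p['t'])
    T=np.eye(4);T[:3,:3]=o['tool_rot'];T[:3,3]=o['ee_pos'];M=np.linalg.inv(T@np.array(p['tool_from_camera']));return M[:3,:3],M[:3,3]
def proj(p,X,o=None):
    K,D=KD(p);R,t=RT(p,o);return cv2.projectPoints(np.asarray(X,float).reshape(-1,3),cv2.Rodrigues(R)[0],t,K,D)[0][:,0]
def back(p,uv,z,o=None):
    K,D=KD(p);R,t=RT(p,o);n=cv2.undistortPoints(np.asarray(uv,float).reshape(-1,1,2),K,D)[:,0]
    d=np.c_[n,np.ones(len(n))]@R;c=-R.T@t;return c+d*((np.asarray(z)-c[2])/d[:,2])[:,None]
def place(b,L):
    c,s=np.cos(b[2]),np.sin(b[2]);L=np.asarray(L,float);return np.c_[b[0]+c*L[:,0]-s*L[:,1],b[1]+s*L[:,0]+c*L[:,1],L[:,2]]
def fit(p,uv,L,b0,o=None):
    r=least_squares(lambda b:(proj(p,place(b,L),o)-uv).ravel(),b0);return r.x,r.fun.reshape(-1,2)
E
cat > m.py <<'E'
from h import *
from rig import capture
p=capture('top')
f=lambda a:np.array(a,float)/2+[100,120]-.25
b,r=fit(p,f([(276,193),(701,208),(271,349),(696,363)]),[(.102,.285,.046),(.102,-.285,.046),(-.105,.285,.018),(-.105,-.285,.018)],[.6,0,0])
print('board',b,r.round(1))
s,r=fit(p,f([(408,280),(648,261),(649,290),(411,309)]),[(.02,.16,.042),(.02,-.16,.042),(-.02,-.16,.042),(-.02,.16,.042)],[.6,0,0])
print('strip',s,r.round(1))
k=back(p,f([(275,303),(331,258)]),[.08,.05]);print('knob,pivot-ish',k)
cor=place(b,[(.078,.26,.018)]);print('corner',cor)
R=np.array([[np.cos(b[2]),np.sin(b[2])],[-np.sin(b[2]),np.cos(b[2])]])
print('in board: strip',R@(s[:2]-b[:2]),s[2]-b[2],'knob',R@(k[0,:2]-b[:2]),R@(k[1,:2]-b[:2]))
print(np.array(capture('wrist')['tool_from_camera']).round(3))
E
python3 m.py
```

```text
board [ 0.51852994 -0.05237821 -0.03219427] [[ 0.  -0.4]
 [ 0.2 -0.2]
 [-0.4  0.4]
 [ 0.2  0.2]]
strip [ 0.50778138 -0.10692329  0.07904925] [[-0.  -0.4]
 [-0.5 -0.2]
 [ 0.8  0.3]
 [-0.3  0.3]]
knob,pivot-ish [[0.48173595 0.22580785 0.08      ]
 [0.54212269 0.15552565 0.05      ]]
corner [[0.60485859 0.20497634 0.018     ]]
in board: strip [-0.00898726 -0.05486279] 0.11124351878068356 knob [-0.04572937  0.27685756] [0.01688837 0.20855555]
[[-0.    -0.965 -0.264  0.068]
 [ 1.    -0.    -0.001 -0.   ]
 [ 0.001 -0.264  0.965 -0.07 ]
 [ 0.     0.     0.     1.   ]]
```

```bash
python3 -m pendant '[[-3.23,3.16,0,0,0,0,8.5],[-3.23,3.16,0,0,0,0,8.5],[-3.23,3.16,0,0,0,0,8.5],[-3.23,3.16,0,0,0,0,8.5],[-3.23,3.16,0,0,0,0,8.5],[-3.23,3.16,0,0,0,0,8.5],[-3.23,3.16,0,0,0,0,8.5],[-3.23,3.16,0,0,0,0,8.5],[-3.23,3.16,0,0,0,0,8.5],[-3.23,3.16,0,0,0,0,8.5],[-3.23,3.16,0,0,0,0,8.5],[-3.23,3.16,0,0,0,0,8.5]]'
python3 -m pendant '[[0,0,0,0,0,7,8.5],[0,0,0,0,0,7,8.5],[0,0,0,0,0,6.9,8.5],[0,0,4,0,0,0,8.5],[0,0,4,0,0,0,8.5],[0,0,4,0,0,0,8.5],[0,0,4,0,0,0,8.5],[0,0,0,0,0,0,8.5],[0,0,0,0,0,0,8.5]]'
python3 - <<'E'
from h import *
from rig import env,capture
o=env.get_obs();p=capture('wrist');cv2.imwrite('pics/w1.png',p['frame'][:,:,::-1]);print(o)
np.save('w1.npy',dict(p=p,o=o),allow_pickle=True)
E
```

```text
time_s: 2.1
ee_pos: [0.4472, -0.1034, 0.3044]
tool_rot: [[-0.945, -0.328, 0.001], [-0.328, 0.945, 0.0], [-0.001, -0.0, -1.0]]
wrist_force: [1.3, -1.1, -0.2]
gripper_width: 0.997
finger_force: 0.0
time_s: 3.0
ee_pos: [0.4473, -0.1053, 0.1444]
tool_rot: [[-1.0, 0.03, -0.0], [0.03, 1.0, -0.001], [0.0, -0.001, -1.0]]
wrist_force: [1.2, 0.2, -0.2]
gripper_width: 0.993
finger_force: 0.0
{'time_s': 3.0, 'q': array([ 1.24310969e-01,  3.02910483e-01, -5.96814826e-01,  9.40001952e-04,
       -6.71505238e-01, -1.72605409e+00]), 'qd': array([ 0.00105236, -0.04142517,  0.03798014,  0.00607573,  0.00354504,
        0.00140699]), 'effort': array([-9.02883871e-02, -2.71104097e+01,  1.15708548e+01,  2.55758062e+00,
       -4.60861449e-02, -3.05496933e-04]), 'ee_pos': array([ 0.44732076, -0.10528022,  0.14443963]), 'tool_rot': array([[-9.99543629e-01,  3.02060378e-02, -3.58141594e-04],
       [ 3.02062607e-02,  9.99543486e-01, -6.34136109e-04],
       [ 3.38823358e-04, -6.44664827e-04, -9.99999735e-01]]), 'wrist_force': array([ 1.24533831,  0.16533237, -0.21665235]), 'wrist_torque': array([-0.00563218, -0.0340266 ,  0.01437067]), 'finger_force': 0.0, 'gripper_width': 0.9928386158615946}
```

View pics/w1.png

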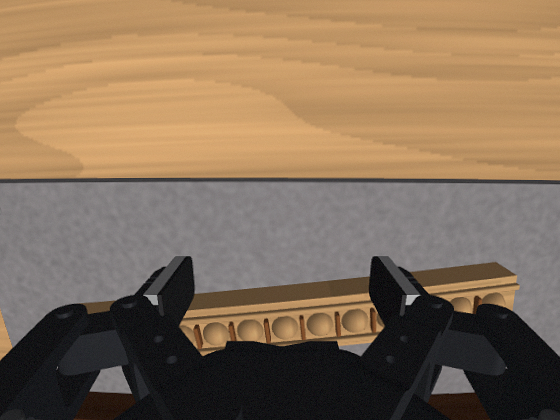

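```bash
python3 -m pendant '[[0,0,2.2,0,0,0,8.5],[0,0,2.2,0,0,0,8.5],[0,0,0,0,0,0,8.5],[0,0,0,0,0,0,8.5]]' | grep -E 'ee_pos|wrist'
for i in 1 2 3 ; do python3 -m pendant '[[0,0,0.2,0,0,0,8.5],[0,0,0,0,0,0,8.5]]' | grep -E 'ee_pos|wrist';done
```

```text
ee_pos: [0.4481, -0.1052, 0.1018]
wrist_force: [0.2, 0.5, 0.9]
ee_pos: [0.4475, -0.1051, 0.0991]
wrist_force: [-0.5, -0.3, -0.1]
ee_pos: [0.4468, -0.1052, 0.0961]
wrist_force: [0.3, -0.3, 0.1]
ee_pos: [0.4466, -0.1052, 0.0937]
wrist_force: [0.2, 0.7, -0.4]
```

```bash
for i in 1 2 3; do python3 -m pendant '[[0,0,0.15,0,0,0,8.5],[0,0,0,0,0,0,8.5]]' | grep -E 'ee_pos|wrist';done
```

```text
ee_pos: [0.4466, -0.1052, 0.0922]
wrist_force: [0.2, -0.2, 0.1]
ee_pos: [0.4466, -0.1052, 0.0907]
wrist_force: [-1.0, -0.1, 0.4]
ee_pos: [0.4467, -0.1052, 0.0892]
wrist_force: [0.6, 0.1, 0.3]
```

```bash
python3 -m pendant '[[0,0,0.2,0,0,0,8.5],[0,0,0.2,0,0,0,8.5],[-0.5,0,0,0,0,0,8.5],[-0.5,0,0,0,0,0,8.5],[-0.4,0,0,0,0,0,8.5],[-0.4,0,0,0,0,0,8.5],[-0.4,0,0,0,0,0,8.5],[-0.4,0,0,0,0,0,8.5],[-0.4,0,0,0,0,0,8.5],[-0.4,0,0,0,0,0,8.5],[-0.4,0,0,0,0,0,8.5],[-0.4,0,0,0,0,0,8.5]]' | grep -E 'ee_pos|wrist'
python3 -m pendant '[[-0.4,0,0,0,0,0,8.5],[-0.4,0,0,0,0,0,8.5],[-0.4,0,0,0,0,0,8.5],[-0.4,0,0,0,0,0,8.5],[-0.4,0,0,0,0,0,8.5],[-0.4,0,0,0,0,0,8.5],[-0.4,0,0,0,0,0,8.5]]' | grep -E 'ee_pos|wrist'
python3 - <<'E'
from h import *
from rig import env,capture
p=capture('top');cv2.imwrite('pics/t2.png',cv2.resize(p['frame'][200:340,220:470,::-1],(750,420),interpolation=cv2.INTER_CUBIC))
E
```

```text
ee_pos: [0.4891, -0.1065, 0.0853]
wrist_force: [-1.1, -0.2, -0.3]
ee_pos: [0.517, -0.1074, 0.0854]
wrist_force: [-1.7, 0.5, 0.5]
```

View pics/t2.png

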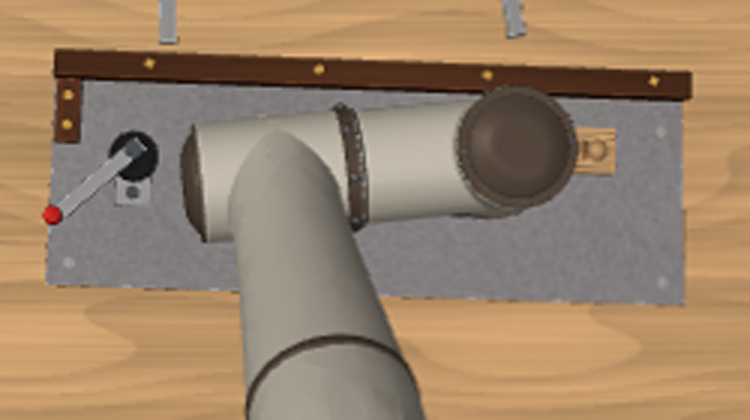

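```bash
python3 -m pendant '[[-0.4,0,0,0,0,0,8.5],[-0.4,0,0,0,0,0,8.5],[-0.4,0,0,0,0,0,8.5],[-0.4,0,0,0,0,0,8.5],[-0.3,0,0,0,0,0,8.5],[0,0,0,0,0,0,8.5]]' | grep -E 'ee_pos|wrist'
for i in 1 2 3; do python3 -m pendant '[[-0.1,0,0,0,0,0,8.5],[-0.1,0,0,0,0,0,8.5]]' | grep -E 'ee_pos|wrist';done
```

```text
ee_pos: [0.5365, -0.1079, 0.0855]
wrist_force: [0.3, 0.2, -0.0]
ee_pos: [0.5371, -0.108, 0.0854]
wrist_force: [-2.8, 0.6, 2.1]
ee_pos: [0.5396, -0.1081, 0.0854]
wrist_force: [-2.4, 0.1, 0.3]
ee_pos: [0.5416, -0.1082, 0.0854]
wrist_force: [-2.7, -0.5, 1.8]
```

```bash
for i in 1 2 3 4 5; do python3 -m pendant '[[-0.1,0,0,0,0,0,8.5]]' | grep -E 'ee_pos|wrist';done
```

```text
ee_pos: [0.5427, -0.1082, 0.0854]
wrist_force: [-2.2, -0.3, 2.0]
ee_pos: [0.5437, -0.1082, 0.0854]
wrist_force: [-2.5, 0.7, 0.5]
ee_pos: [0.5447, -0.1083, 0.0854]
wrist_force: [-2.5, -0.3, 1.6]
ee_pos: [0.5457, -0.1083, 0.0854]
wrist_force: [-2.0, 1.2, 0.5]
ee_pos: [0.546, -0.1083, 0.0853]
wrist_force: [-4.9, 1.5, 4.4]
```

```bash
for i in 1 2 3; do python3 -m pendant '[[-0.05,0,0,0,0,0,8.5]]' | grep -E 'ee_pos|wrist';done
```

```text
ee_pos: [0.546, -0.1084, 0.0853]
wrist_force: [-5.7, 1.5, 6.2]
ee_pos: [0.5461, -0.1084, 0.0852]
wrist_force: [-7.0, 1.8, 6.6]
ee_pos: [0.5462, -0.1083, 0.0852]
wrist_force: [-8.6, 1.6, 7.2]
```

```bash
python3 -m pendant '[[0.1,0,0,0,0,0,8.5],[0.5,0,0,0,0,0,8.5],[1.2,0,0,0,0,0,8.5],[1.2,0,0,0,0,0,8.5],[0,0,-4,0,0,0,8.5],[0,0,-4,0,0,0,8.5],[0,0,-2,0,0,0,4],[0,-4,0,0,0,0,0],[0,-4,0,0,0,0,0],[0,-4,0,0,0,0,0],[0,-4,0,0,0,0,0],[0,-4,0,0,0,0,0]]' | grep -E 'ee_pos|wrist'
python3 -m pendant '[[0,0,0,0,0,-8.2,0],[0,0,0,0,0,-8.2,0],[0,0,0,0,0,-8.2,0],[0,0,0,0,0,-8.2,0],[0,0,0,0,0,-8.2,0],[0,0,0,0,0,-8.2,0],[0,0,0,0,0,-8.2,0],[0,0,0,0,0,-8.2,0],[0,0,0,0,0,-8.2,0],[0,0,0,0,0,-8.2,0],[0,0,0,0,0,-8.2,0],[0,0,0,0,0,0,0]]'
python3 - <<'E'
from h import *
from rig import env,capture
p=capture('top');w=capture('wrist')
a=np.vstack([cv2.resize(p['frame'][200:320,220:470],(600,288),interpolation=cv2.INTER_CUBIC),cv2.resize(w['frame'][:],(400,300))[:,:].repeat(1,1) if 0 else cv2.copyMakeBorder(cv2.resize(w['frame'],(400,300)),0,0,0,200,0)])
cv2.imwrite('pics/t3.png',a[:,:,::-1])
E
```

```text
ee_pos: [0.5113, -0.3086, 0.1855]
wrist_force: [1.6, 0.3, -0.2]
time_s: 11.0
ee_pos: [0.5115, -0.307, 0.1853]
tool_rot: [[-0.028, -1.0, 0.0], [-1.0, 0.028, 0.0], [-0.0, -0.0, -1.0]]
wrist_force: [-0.7, 0.2, 0.1]
gripper_width: 0.0
finger_force: 0.0
```

View pics/t3.png

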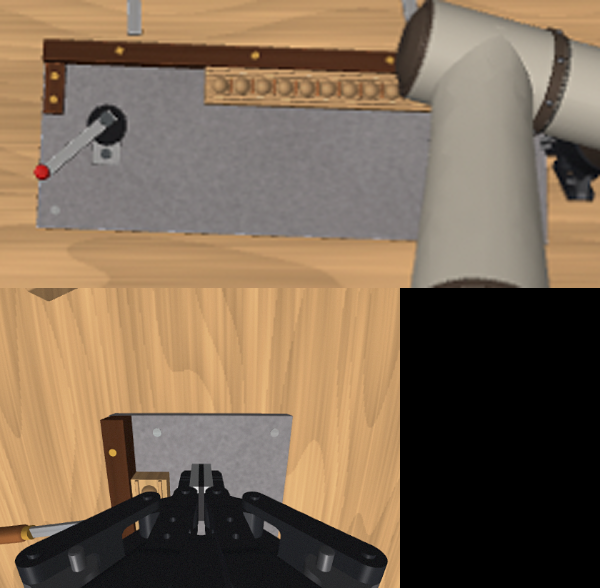

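```bash
python3 - <<'E'
from h import *
from rig import env,capture
b=np.array([.5185,-.0524,-.0312])
p=capture('top')
e=back(p,[np.array(q)/2.4+[220,200]-.3 for q in [(205,67),(204,104)]],[.042,.042])
R=np.array([[np.cos(b[2]),np.sin(b[2])],[-np.sin(b[2]),np.cos(b[2])]])
print([R@(x[:2]-b[:2]) for x in e], R@(env.get_obs()['ee_pos'][:2]-b[:2]))
E
```

```text
[array([0.07774534, 0.10499839]), array([0.03656582, 0.10501142])] [ 0.00121688 -0.25485478]
```

```bash
python3 -m pendant '[[0,-2.6,0,0,0,0,0],[0,-2.6,0,0,0,0,0],[0,0,3,0,0,0,0],[0,0,3,0,0,0,0],[0,0,1.2,0,0,0,0],[0,0,0.6,0,0,0,0],[0,0,0.6,0,0,0,0],[0,0,0,0,0,0,0],[0,0,0,0,0,0,0]]' | grep -E 'ee_pos|wrist'
for i in 1 2 3; do python3 -m pendant '[[-0.4,0,0,0,0,0,0],[-0.4,0,0,0,0,0,0],[-0.4,0,0,0,0,0,0]]' | grep -E 'ee_pos|wrist'; done
```

```text
ee_pos: [0.5645, -0.309, 0.1025]
wrist_force: [0.1, -0.3, 0.0]
ee_pos: [0.5645, -0.2964, 0.1019]
wrist_force: [-1.0, -0.0, -0.2]
ee_pos: [0.5647, -0.2843, 0.1014]
wrist_force: [-0.3, 0.8, 0.6]
ee_pos: [0.565, -0.2726, 0.1014]
wrist_force: [-0.9, -0.6, -0.5]
```

```bash
python3 -m pendant '[[0,0,0.2,0,0,0,0],[-0.4,0,0,0,0,0,0],[-0.4,0,0,0,0,0,0],[-0.4,0,0,0,0,0,0],[-0.4,0,0,0,0,0,0],[-0.4,0,0,0,0,0,0]]' | grep -E 'ee_pos|wrist'
python3 -m pendant '[[-0.4,0,0,0,0,0,0],[-0.4,0,0,0,0,0,0],[-0.4,0,0,0,0,0,0],[-0.4,0,0,0,0,0,0],[-0.4,0,0,0,0,0,0],[-0.4,0,0,0,0,0,0]]' | grep -E 'ee_pos|wrist'
python3 - <<'E'
from rig import capture
import cv2
p=capture('top');cv2.imwrite('pics/t4.png',cv2.resize(p['frame'][200:320,220:470,::-1],(600,288),interpolation=cv2.INTER_CUBIC))
E
```

```text
ee_pos: [0.5655, -0.2523, 0.0993]
wrist_force: [0.2, -1.2, -0.0]
ee_pos: [0.5662, -0.2284, 0.0994]
wrist_force: [-0.4, -0.7, -0.1]
```

View pics/t4.png

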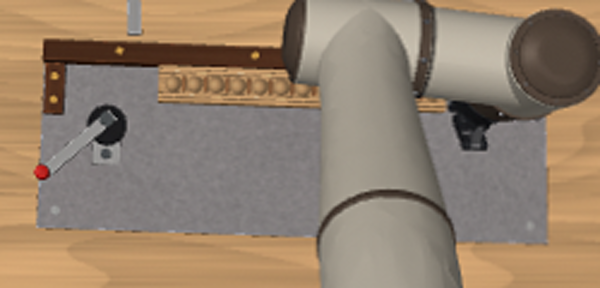

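```bash
for i in 1 2; do python3 -m pendant '[[-0.4,0,0,0,0,0,0],[-0.4,0,0,0,0,0,0],[-0.4,0,0,0,0,0,0],[-0.4,0,0,0,0,0,0],[-0.4,0,0,0,0,0,0],[-0.4,0,0,0,0,0,0],[-0.4,0,0,0,0,0,0],[-0.4,0,0,0,0,0,0],[-0.4,0,0,0,0,0,0],[-0.4,0,0,0,0,0,0]]' | grep -E 'ee_pos|wrist';done
for i in 1 2 3 4; do python3 -m pendant '[[-0.15,0,0,0,0,0,0]]' | grep -E 'ee_pos|wrist';done
```

```text
ee_pos: [0.5673, -0.1885, 0.0995]
wrist_force: [-0.5, -0.7, -0.1]
ee_pos: [0.5684, -0.1485, 0.0994]
wrist_force: [0.3, -1.3, -0.1]
ee_pos: [0.5685, -0.1469, 0.0994]
wrist_force: [1.0, -1.2, 0.7]
ee_pos: [0.5685, -0.1457, 0.0994]
wrist_force: [0.1, -0.8, 1.2]
ee_pos: [0.5686, -0.1443, 0.0994]
wrist_force: [-0.8, -2.1, 1.6]
ee_pos: [0.5686, -0.1428, 0.0994]
wrist_force: [0.0, -2.1, 0.6]
```

```bash
python3 -m pendant '[[-0.15,0,0,0,0,0,0],[-0.15,0,0,0,0,0,0],[-0.15,0,0,0,0,0,0],[-0.15,0,0,0,0,0,0],[-0.15,0,0,0,0,0,0],[-0.15,0,0,0,0,0,0]]'| grep -E 'ee_pos|wrist'; for i in 1 2 3 4 5; do python3 -m pendant '[[-0.1,0,0,0,0,0,0]]' | grep -E 'ee_pos|wrist';done
```

```text
ee_pos: [0.5688, -0.1337, 0.0994]
wrist_force: [-1.4, -2.0, 1.1]
ee_pos: [0.5689, -0.1327, 0.0994]
wrist_force: [-0.2, -2.2, 1.0]
ee_pos: [0.5689, -0.1317, 0.0994]
wrist_force: [0.5, -2.4, 1.3]
ee_pos: [0.5689, -0.1308, 0.0994]
wrist_force: [-1.1, -2.3, 2.6]
ee_pos: [0.569, -0.1298, 0.0994]
wrist_force: [0.1, -1.9, 1.7]
ee_pos: [0.5689, -0.1288, 0.0994]
wrist_force: [0.4, -1.7, 0.5]
```

```bash
for i in 1 2 3 4 ; do python3 -m pendant '[[-0.1,0,0,0,0,0,0]]' | grep -E 'ee_pos|wrist';done
```

```text
ee_pos: [0.569, -0.1278, 0.0994]
wrist_force: [-0.1, -1.1, 1.1]
ee_pos: [0.569, -0.1268, 0.0994]
wrist_force: [0.1, -2.2, 1.6]
ee_pos: [0.5691, -0.1257, 0.0994]
wrist_force: [-0.4, -2.2, 1.4]
ee_pos: [0.5691, -0.1248, 0.0995]
wrist_force: [0.3, -2.4, 0.9]
```

```bash
for i in 1 2 3 4 ; do python3 -m pendant '[[-0.1,0,0,0,0,0,0]]' | grep -E 'ee_pos|wrist';done
```

```text
ee_pos: [0.5691, -0.1241, 0.0994]
wrist_force: [-0.3, -8.5, 0.2]
ee_pos: [0.5691, -0.1239, 0.0994]
wrist_force: [-0.0, -11.5, -0.1]
ee_pos: [0.5689, -0.1238, 0.0995]
wrist_force: [-0.9, -15.6, -0.1]
ee_pos: [0.5686, -0.1237, 0.0995]
wrist_force: [0.1, -19.9, 0.6]
```

```bash
python3 -m pendant '[[0.2,0,0,0,0,0,0],[0.2,0,0,0,0,0,0],[1.5,0,0,0,0,0,0],[1.5,0,0,0,0,0,0],[0,0,-4,0,0,0,0],[0,0,-4,0,0,0,0],[0,0,-4,0,0,0,0],[0,0,-4,0,0,0,0],[0,0,-4,0,0,0,0]]'| grep -E 'ee_pos|wrist'
python3 - <<'E'
from rig import capture
import cv2
p=capture('top');cv2.imwrite('pics/t5.png',p['frame'][:,:,::-1])
E
python3 -m pendant '[[-4.01,0.75,0,0,0,0,0],[-4.01,0.75,0,0,0,0,0],[-4.01,0.75,0,0,0,0,0],[-4.01,0.75,0,0,0,0,0],[-4.01,0.75,0,0,0,0,0],[-4.01,0.75,0,0,0,0,0],[-4.01,0.75,0,0,0,0,0],[-4.01,0.75,0,0,0,0,0],[-4.01,0.75,0,0,0,0,0],[-4.01,0.75,0,0,0,0,0]]'| grep -E 'ee_pos|wrist'
python3 -m pendant '[[0,0,0,0,0,7.9,0],[0,0,0,0,0,7.9,0],[0,0,0,0,0,7.9,0],[0,0,0,0,0,7.9,0],[0,0,0,0,0,7.9,0],[0,0,0,0,0,7.9,0],[0,0,0,0,0,0,0],[0,0,0,0,0,0,0]]'
python3 - <<'E'
from rig import capture,env,cut_out
import cv2,numpy as np
o=env.get_obs();p=capture('wrist');np.save('w6.npy',dict(p=p,o=o))
t=cv2.imread('pics/t5.png')[200:320,220:470]
cv2.imwrite('pics/w6.png',np.vstack([cv2.resize(t,(560,180*560//375)),p['frame'][:320,:,::-1]]))
for d in cut_out(p,'cam_knob')[:2]: print(d['confidence'],d['box'])
E
```

```text
ee_pos: [0.5678, -0.1556, 0.3011]
wrist_force: [1.2, 0.4, -0.6]
ee_pos: [0.5041, 0.2491, 0.2993]
wrist_force: [0.8, 0.3, 0.3]
time_s: 21.25
ee_pos: [0.5045, 0.2477, 0.2992]
tool_rot: [[-0.753, -0.658, -0.0], [-0.658, 0.753, -0.0], [0.0, 0.0, -1.0]]
wrist_force: [-0.4, 0.7, 0.5]
gripper_width: 0.0
finger_force: 0.0
0.81 [181.8, 143.1, 105.6, 38.8]
```

View pics/w6.png

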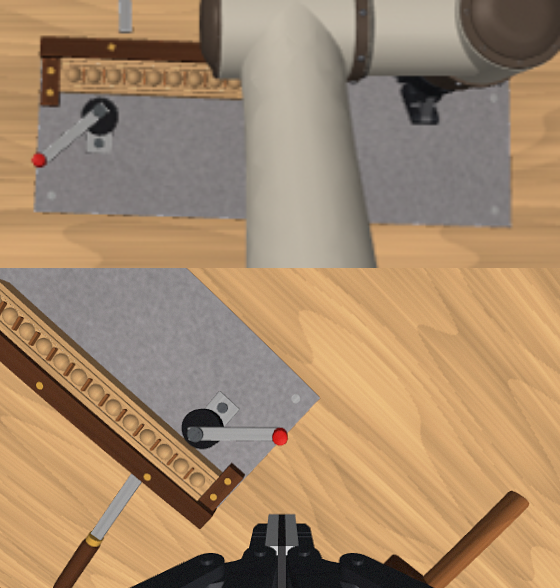

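```bash
python3 - <<'E'
from h import *
d=np.load('w6.npy',allow_pickle=True).item();p,o=d['p'],d['o']
import cv2
fr=p['frame'].astype(int);m=(fr[...,0]>150)&(fr[...,1]<70)&(fr[...,2]<70);v,u=np.nonzero(m);print('red',u.mean(),v.mean(),len(u))
k=back(p,[(u.mean(),v.mean()),(195,166)],[.078,.052],o);dv=k[0]-k[1]
print(k,np.hypot(*dv[:2]),np.degrees(np.arctan2(dv[1],dv[0])))
T=o['tool_rot'].T;print('tool frame',((k-o['ee_pos'])@o['tool_rot']).round(4))
# mallet corners, from top picture
from rig import capture
t=capture('top');print(back(t,np.array([(15,231),(109,231),(109,289),(75,410)])/2+[100,120],[.058]*3+[.03]).round(3))
E
```

```text
red 279.62874251497004 169.52095808383234 167
[[0.4829097  0.22671597 0.078     ]
 [0.54193195 0.15821816 0.052     ]] 0.09041889545912522 130.75036420652677
tool frame [[ 0.03   -0.0016  0.2212]
 [ 0.0306 -0.092   0.2472]]
[[0.574 0.569 0.058]
 [0.575 0.446 0.058]
 [0.499 0.443 0.058]
 [0.343 0.488 0.03 ]]
```

```bash
python3 -m pendant '[[0,0,4,0,0,0,0],[0,0,4,0,0,0,0],[0,0,4,0,0,0,0],[0,0,3,0,0,0,0],[0,0,1.6,0,0,0,0],[0,0,0.4,0,0,0,0],[0,0,0,0,0,0,0],[0.4,0,0,0,0,0,0],[0.3,0,0,0,0,0,0],[0.2,0,0,0,0,0,0]]' | grep -E 'ee_pos|wrist'
for i in 1 2 3 4; do python3 -m pendant '[[0.2,0,0,0,0,0,0]]' | grep -E 'ee_pos|wrist'; done
```

```text
ee_pos: [0.4975, 0.2421, 0.1305]
wrist_force: [0.8, 1.4, 0.6]
ee_pos: [0.4964, 0.2412, 0.1303]
wrist_force: [1.2, 0.8, -0.1]
ee_pos: [0.4953, 0.2404, 0.1303]
wrist_force: [0.7, 1.3, 0.7]
ee_pos: [0.4937, 0.2391, 0.1302]
wrist_force: [1.2, 2.2, 0.8]
ee_pos: [0.492, 0.2375, 0.1301]
wrist_force: [0.5, 2.1, 1.2]
```

```bash
cat > f.py <<'E'
from rig import env
import numpy as np
o=env.get_obs();R=o['tool_rot'];P=np.array([.5419,.1582]);f=R.T@o['wrist_force'];r=o['ee_pos'][:2]-P
print('t',round(o['time_s'],1),'tool force',f.round(1),'yaw',round(np.degrees(np.arctan2(R[1,0],R[0,0])),1),'piv(tool)',(R[:2,:2].T@-r).round(4),'moment/.09',round(-(r[0]*o['wrist_force'][1]-r[1]*o['wrist_force'][0])/.09,1))
E
python3 -m pendant '[[0.81,0.09,0,0,0,-5,0],[0.81,0.09,0,0,0,-5,0],[0.81,0.09,0,0,0,-5,0],[0.81,0.09,0,0,0,-5,0],[0.81,0.09,0,0,0,-5,0],[0.81,0.09,0,0,0,-5,0]]' >/dev/null; python3 f.py
python3 -m pendant '[[0.81,0.09,0,0,0,-5,0],[0.81,0.09,0,0,0,-5,0],[0.81,0.09,0,0,0,-5,0],[0.81,0.09,0,0,0,-5,0],[0.81,0.09,0,0,0,-5,0]]' >/dev/null; python3 f.py
```

```text
t 23.4 tool force [-2.  -1.8 -1.4] yaw -108.7 piv(tool) [ 0.0145 -0.0924] moment/.09 2.3
t 23.9 tool force [-2.7 -2.6 -0.7] yaw -83.7 piv(tool) [ 0.0146 -0.0925] moment/.09 3.2
```

```bash
python3 -m pendant '[[0.81,0.09,0,0,0,-5,0],[0.81,0.09,0,0,0,-5,0],[0.81,0.09,0,0,0,-5,0]]' >/dev/null; python3 f.py
for i in 1 2 3 4 5; do python3 -m pendant '[[0.16,0.025,0,0,0,-1,0],[0.16,0.025,0,0,0,-1,0]]' >/dev/null; python3 f.py; done
```

```text
t 24.2 tool force [-2.2 -1.3 -1.1] yaw -68.7 piv(tool) [ 0.0147 -0.0927] moment/.09 2.5
t 24.4 tool force [-2.4 -1.4 -2.2] yaw -67.0 piv(tool) [ 0.0143 -0.0932] moment/.09 2.7
t 24.6 tool force [-2.3 -0.8 -2.4] yaw -64.9 piv(tool) [ 0.0146 -0.0932] moment/.09 2.5
t 24.8 tool force [-2.1 -0.8 -1. ] yaw -62.9 piv(tool) [ 0.0146 -0.0932] moment/.09 2.3
t 25.0 tool force [-2.1  0.2 -1.1] yaw -60.9 piv(tool) [ 0.0145 -0.0932] moment/.09 2.1
t 25.2 tool force [-2.3 -1.7 -2. ] yaw -58.9 piv(tool) [ 0.0146 -0.0932] moment/.09 2.6
```

```bash
for i in 1 2 3 4 5; do python3 -m pendant '[[0.16,0.025,0,0,0,-1,0],[0.16,0.025,0,0,0,-1,0]]' >/dev/null; python3 f.py; done
```

```text
t 25.4 tool force [-2.1 -0.7 -1.4] yaw -56.9 piv(tool) [ 0.0146 -0.0932] moment/.09 2.3
t 25.6 tool force [-2.8 -1.4 -2.5] yaw -54.9 piv(tool) [ 0.0147 -0.0932] moment/.09 3.1
t 25.8 tool force [-1.3 -0.6 -1.4] yaw -52.9 piv(tool) [ 0.0148 -0.0932] moment/.09 1.5
t 26.0 tool force [-1.  -1.3 -0.9] yaw -50.9 piv(tool) [ 0.0148 -0.0933] moment/.09 1.2
t 26.2 tool force [-2.1 -2.4 -1. ] yaw -48.9 piv(tool) [ 0.0149 -0.0933] moment/.09 2.6
```

```bash
for i in 1 2 3 4; do python3 -m pendant '[[0.16,0.025,0,0,0,-1,0],[0.16,0.025,0,0,0,-1,0]]' >/dev/null; python3 f.py; done
```

```text
t 26.4 tool force [-2.  -2.3 -0.3] yaw -46.9 piv(tool) [ 0.0149 -0.0933] moment/.09 2.5
t 26.6 tool force [-2.1 -2.2 -1.4] yaw -44.9 piv(tool) [ 0.015  -0.0934] moment/.09 2.5
t 26.8 tool force [-3.3 -2.7 -0.1] yaw -42.9 piv(tool) [ 0.0151 -0.0934] moment/.09 3.9
t 27.0 tool force [-4.4 -2.5  0.3] yaw -40.9 piv(tool) [ 0.0153 -0.0934] moment/.09 5.0
```

```bash
for i in 1 2; do python3 -m pendant '[[0.08,0.012,0,0,0,-0.5,0]]' >/dev/null; python3 f.py; done
```

```text
t 27.1 tool force [-4.  -0.7 -0.9] yaw -40.4 piv(tool) [ 0.0152 -0.0934] moment/.09 4.2
t 27.2 tool force [-4.5 -2.  -1.6] yaw -39.9 piv(tool) [ 0.0153 -0.0934] moment/.09 5.0
```

```bash
for i in 1 2; do python3 -m pendant '[[0.08,0.012,0,0,0,-0.5,0],[0.04,0.006,0,0,0,-0.25,0]]' >/dev/null; python3 f.py; done
```

```text
t 27.4 tool force [-5.4 -1.6 -0.8] yaw -39.2 piv(tool) [ 0.0153 -0.0935] moment/.09 5.9
t 27.6 tool force [-5.  -2.2 -2. ] yaw -38.5 piv(tool) [ 0.0154 -0.0935] moment/.09 5.6
```

```bash
python3 -m pendant '[[-0.2,0,0,0,0,0,0],[-0.4,0,0,0,0,0,0],[-0.8,0,0,0,0,0,0],[0,0,-4,0,0,0,0],[0,0,-4,0,0,0,0],[0,0,-4,0,0,0,0],[0,0,-4,0,0,0,0],[-4,0,0,0,0,0,0],[-4,0,0,0,0,0,0],[0,0,0,0,0,0,0]]'
python3 - <<'E'
from rig import capture,env
import cv2,numpy as np
w=capture('wrist');t=capture('scene');
cv2.imwrite('pics/e.png',np.vstack([w['frame'][:340],cv2.resize(t['frame'][140:260,120:360],(560,260),interpolation=cv2.INTER_CUBIC)])[:,:,::-1])
E
```

```text
time_s: 28.6
ee_pos: [0.3955, 0.1542, 0.2897]
tool_rot: [[0.785, -0.619, -0.0], [-0.619, -0.785, 0.001], [-0.001, -0.001, -1.0]]
wrist_force: [0.1, -0.2, -0.6]
gripper_width: 0.003
finger_force: 0.0
```

View pics/e.png

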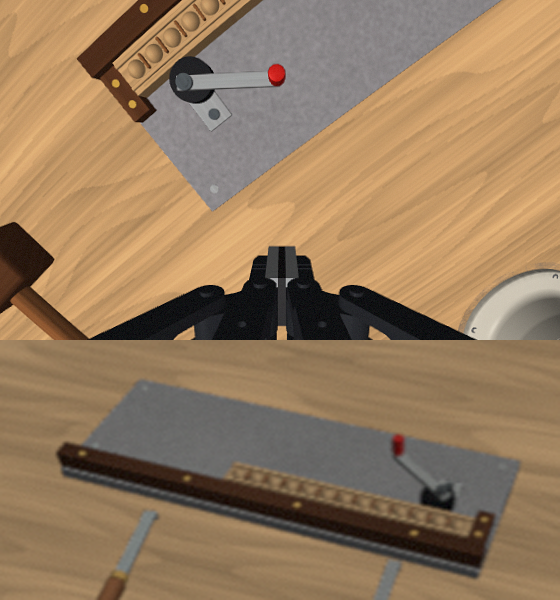

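```bash
python3 - <<'E'
from rig import capture
import cv2
p=capture('top');cv2.imwrite('pics/t7.png',cv2.resize(p['frame'][205:275,220:370,::-1],(750,350),interpolation=cv2.INTER_CUBIC))
E
```

```text
(no output)
```

View pics/t7.png

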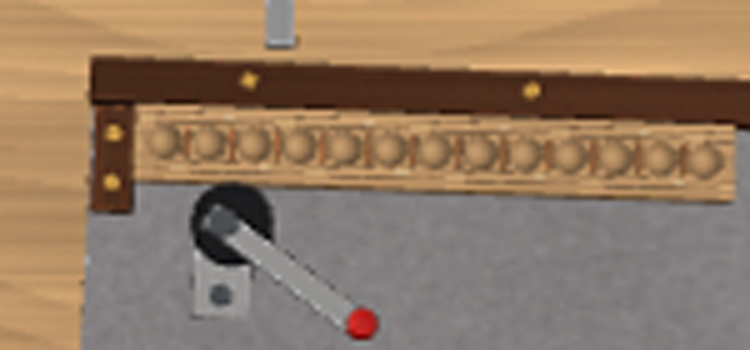

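```bash
python3 -c "
from rig import env
print(env.sign_off())"
```

```text
the job is handed in; nothing more can be done
None
```

The job is handed in: the last top picture shows the moulding flush along the fence and butted against the stop. The cam is left gripping at an estimated 16 N (about 5.6 to 5.9 N felt at the knob), and the robot is clear of everything. No verdict came back.

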